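# Refit the keyed drive pulley of a pottery wheel

### The job

Put the aluminium pulley, red mark up, on the upright shaft of the blue drive unit and turn it until its keyway drops over the brass key and it sits fully home on the shaft's collar. Then slip the orange retaining cap, mouth down, over the end of the shaft so that it sits flat on the pulley, and let go. Leave the planter, the pig, the glaze bottle and the green tin standing where they are.

Things in the scene. Friction and masses are not known exactly. Their poses are not given: they have to be found in the camera images.
- unit: Drive unit, fixed: blue gearbox on a dark foot plate, x from -80 to 80 mm, y from -80 to 180 mm, top at z = 70 mm. Origin on the bench straight below the axis of its vertical shaft; z up; its front (-x) faces roughly towards the robot.
- motor_top (a point): Centre of the top of the grey and black upright motor that stands on the gearbox (an obstacle): radius 41 mm, 117 mm to the unit's +y from the shaft axis, its top 142 mm above the bench.
- seat (a point): Centre of the top of the dark collar (radius 24 mm) at the shaft's foot, 74 mm above the bench: the pulley's underside comes here when home. The brass key, 8 mm wide, 22 mm tall, stands on the collar along the shaft and reaches 17 mm from its axis. It points anywhere within 52 deg (0.9 rad) of the unit's front (-x): no pose tells where; look from above or feel for it.
- shaft_end (a point): Centre of the upper end of the fixed steel shaft (diameter 24 mm), on its axis, 66 mm above the collar and 140 mm above the bench. The last 6 mm taper to diameter 18 mm; the shaft is plain and round above the key. With the pulley home 22 mm of shaft stands out of it.
- pulley: Loose aluminium belt pulley, 0.26 to 0.49 kg, lying flat, right side up: rim disc of diameter 105 mm, 14 mm thick, with a square boss on it. Through bore of diameter 26 mm with a keyway 11 mm wide that reaches 18.5 mm from the axis towards the pulley's -x, marked by a red line on rim and boss. Origin: centre of the underside, z up.
- boss_top (a point): Centre of the pulley's boss top, 44 mm above its underside. Boss: 44 x 44 mm, sides along the pulley's x and y, 30 mm tall above the rim disc. On the shaft but not aligned, the pulley rests on the key, underside 22 mm above the collar; once aligned within about 0.1 rad it falls 22 mm by its own weight if it is not held tight.
- cap: Loose orange retaining cap, 0.1 kg, standing mouth down: cylinder of diameter 40 mm, 42 mm high, closed top, blind bore of diameter 26.4 mm and 28 mm deep open at the underside. Origin: centre of the underside (mouth), z up. It goes over the shaft end and rests on the pulley's boss, origin 44 mm above the collar.
- planter: Bystander: olive clay lattice planter, open box about 80 mm square (88 at the rim), 110 mm high. Origin: centre of the underside.
- pig: Bystander: terracotta money-box pig about 95 mm long (x), 64 mm wide, 88 mm high. Origin: on the bench under its middle.
- jar: Bystander: blue glaze bottle with a white cap, diameter 66 mm, 150 mm high, standing close in front of the drive unit. Origin: centre of the underside.
- tin: Bystander: green tin, diameter 60 mm, 70 mm high, standing close behind the drive unit. Origin: centre of the underside.
Mind the look-alikes: they are no part of the job. Several things have the shape of the cap; the one meant has the colours described above.

How it is judged:
By the outcome, as a careful person would: the job done as asked, in the order asked, and still so for the second after the job is handed in, with the robot touching nothing.
It also fails if it takes over 64 s, if anything falls off the work surface, if the arm or the gripper's body presses on something with over 40 N, if the wrist force passes 120 N, or if a joint passes its speed limit or range.

### The arm

A 7-joint arm with a two-finger parallel gripper is mounted at the origin on the work surface. World frame = base frame: x ahead of the robot, y to its left, z up, the work surface at z = 0. Lengths are in m, angles in rad, forces in N, time in s.
With the tool pointing down it reaches from about 0.4 to 0.925 m from the base axis. Payload 5.6 kg.
Tool frame: the origin (TCP) lies at the very end of the fingers, on their centre line; the grasp point (between the pads) lies manip.hold_point_z behind it (manip.hold_point_z is the distance from the TCP to the grasp point, in m); z points along the fingers, x is the direction in which the jaws open and shut, and the axes are right-handed (so a half turn about z gives the same grasp; the last joint's range is limited). The gripper opens to 85 mm and grips with 20 to 120 N. Pads are 22 mm wide; open, the fingers measure 114 mm over their backs; the gripper's body (76 mm by 85 mm) begins 54 mm behind the grasp point. The pads swing forward as they close: fully open they stand 13 mm farther back than shut.
Start: joints at [1.119, 0.468, -0.012, 1.603, 0.006, 1.071, -0.056], TCP at [0.258, -0.596, 0.231] pointing down, gripper open.
Joint ranges: [-2.53, 2.53], [-0.31, 2.02], [-1.57, 1.55], [0.28, 2.44], [-1.29, 4.43], [0.15, 1.84], [-2.92, 2.92]. Speed limits (rad/s): [2.57, 2.57, 3.14, 3.14, 3.14, 3.14, 3.14].

### API

Orientations are given as a rotation vector (axis times angle).
In Python, from bench import status, eyes, order, manip gives the robot as it stands. The module is installed in compiled form; this text tells all that it offers.
- The arm moves only by the shell command python3 -m crank 'ROWS' [OPENING] [FORCE]. ROWS is JSON, a list of rows, each a list of 4 numbers: the shift along the tool's x, y, z in cm, then the turn about the tool's z in degrees. A call has exactly 10 rows; each row is the pose to reach, as a shift and turn from the pose commanded when the call began, along the tool's axes at that moment; what a row does not reach only later rows make up. A row lasts 1/8 s, in which the tool goes at most 62.5 mm and 10.7 degrees, less where a joint would pass 70% of its speed; a pose out of reach is approached as far as the arm can. A call with a gripper value outside its range is refused whole. OPENING is the gripper's target within -1 to 1 (fully open at 1, half-way at 0, shut at -1), set as the call begins (- or left out, the last holds). The fingers move at their own pace and stop on an object; FORCE is the grip in N (left out, the last holds). Time passes only in rows, so rows that repeat a pose let the fingers close, or fill a call up. It gives the time, the measured TCP pose, the force and the opening at its end, in the units of the state.
- status.get_state(): the state, without advancing time (a new reading comes with each control period).
- eyes.get_image(name): name is "side" or "top" or "wrist"; returns a dict with "color" (480x640x3 uint8, blue, green, red), "depth" (480x640 float32, m along the optical axis (not along the pixel's ray), 0 where there is no reading), "fx", "fy", "cx", "cy" (pixels), "distortion" ([k1, k2, p1, p2, k3] as OpenCV has them; the pictures are not rectified), "R" (3x3) and "t" (3): a world point X has camera coordinates R X + t. Camera axes: x right, y down, z forward; pixel columns grow to the right and rows downward; lengths in m; the calibration is good to about 2 mm. A picture is of the moment at which its call begins.
- order.hand_in(): hands the job in, once; it reports no verdict.
The state is a dict: "time_s": time; "joint_positions": joint angles; "joint_vel": joint speeds; "joint_efforts": joint torques, N m; "tcp_pos": TCP position; "tool_rot": TCP orientation; "force": force on the tool from outside, world axes, zero at the start; "ft_torque": the same for the moment, N m; "gripper_width": opening from 0.0 (shut) to 1.0 (fully open).
Only numpy, scipy, OpenCV 4.12 (cv2) and the standard library are available. Lean on these libraries where they do the work, as an engineer would, in place of code of your own. Each camera call takes 0.05 s, during which the arm holds its last target.

## Working session

There is one attempt and no reset: what is moved stays moved. The work goes in short steps, Python scripts to look and compute and a shell command to move; the robot and the scene stay as the last step left them, time stands still between calls to the robot, and variables do not carry over. Pictures are saved under pics/ and viewed, and the job is handed in when it is done.

```bash
mkdir -p pics
cat > h.py <<'E'
import numpy as np,cv2
from scipy.spatial.transform import Rotation as Ro
from bench import status,eyes,order,manip
def grab(n,f):
    im=eyes.get_image(n); cv2.imwrite(f'pics/{f}.png',im['color']); np.save(f'pics/{f}.npy',im,allow_pickle=True); return im
def load(f): return np.load(f'pics/{f}.npy',allow_pickle=True).item()
def ray(im,uv):
    K=np.array([[im['fx'],0,im['cx']],[0,im['fy'],im['cy']],[0,0,1.]])
    p=cv2.undistortPoints(np.array(uv,float).reshape(-1,1,2),K,np.array(im['distortion'],float)).reshape(-1,2)
    R=np.array(im['R']);t=np.array(im['t'])
    d=np.c_[p,np.ones(len(p))]@R; return -R.T@t,d
def onplane(im,uv,z):
    o,d=ray(im,uv); return o+d*((z-o[2])/d[:,2])[:,None]
def proj(im,X):
    K=np.array([[im['fx'],0,im['cx']],[0,im['fy'],im['cy']],[0,0,1.]])
    return cv2.projectPoints(np.array(X,float).reshape(-1,1,3),cv2.Rodrigues(np.array(im['R'],float))[0],np.array(im['t'],float),K,np.array(im['distortion'],float))[0].reshape(-1,2)
def cloud(im):
    v,u=np.nonzero(im['depth']>0); o,d=ray(im,np.c_[u,v]); return u,v,o+d*im['depth'][v,u][:,None]
E
python3 - <<'E'
from h import *
for n in ['side','top','wrist']:
    im=grab(n,n+'0'); print(n,-np.array(im['R']).T@im['t'],np.array(im['R'])[2])
s=status.get_state();print(s); print(manip.hold_point_z)
E
```

```text
side [0.42314995 0.65850007 0.73786904] [ 0.13359551 -0.72464575 -0.67604791]
top [ 0.41980751 -0.02992654  1.2335644 ] [ 0.10052595  0.01199309 -0.99486215]
wrist [ 0.32099099 -0.57007637  0.37287842] [-0.24507462 -0.10450714 -0.96385512]
{'time_s': 0.15, 'joint_positions': array([ 1.11898089,  0.46816652, -0.01157964,  1.60338474,  0.00600859,
        1.07139304, -0.05629376]), 'joint_vel': array([ 0.00086544, -0.0038196 , -0.00093183, -0.0039265 ,  0.00051985,
       -0.00033794,  0.00093511]), 'joint_efforts': array([-2.25702197e-04, -5.32791603e+01,  2.11051136e-02, -2.51554155e+01,
        1.14298941e-02,  5.51374687e-03,  3.87118382e-05]), 'tcp_pos': array([ 0.25815527, -0.59608998,  0.23057389]), 'tool_rot': array([-2.62553429e+00,  1.72402829e+00,  1.82627921e-03]), 'force': array([0.01093018, 0.94266085, 0.81084574]), 'ft_torque': array([ 0.08073087, -0.07774619,  0.02868758]), 'gripper_width': 0.9988960269502405}
0.0187
```

View pics/top0.png

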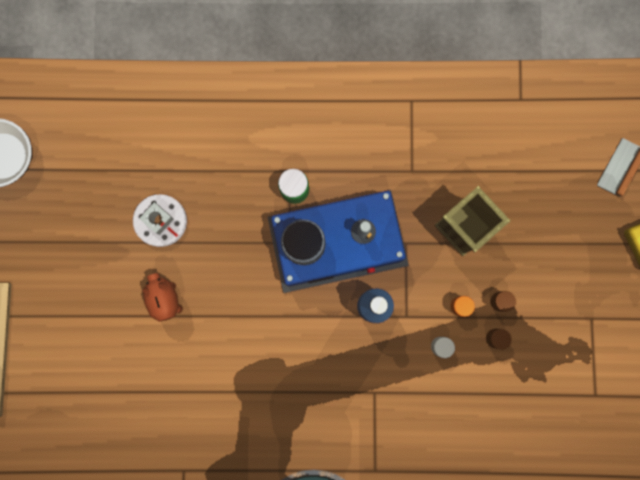

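View pics/side0.png

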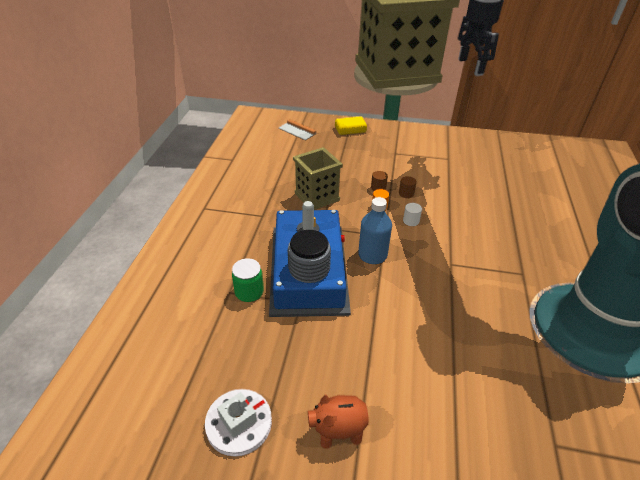

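View pics/wrist0.png

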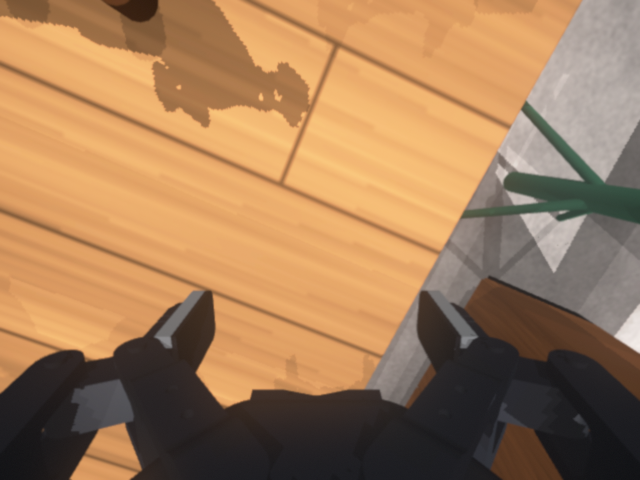

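The top view shows the pulley at about (160,220) with its red mark to the lower right, the shaft at (366,227), the motor at (302,240) and the orange cap at (464,306). I'll zoom in on the parts that matter.

Run:
```python
from h import *
im=load('top0');c=im['color']
a=cv2.resize(c[185:265,120:200],(400,400),interpolation=cv2.INTER_CUBIC)
b=cv2.resize(c[200:260,340:400],(400,400),interpolation=cv2.INTER_CUBIC)
cv2.imwrite('pics/z1.png',np.hstack([a,b]))
u,v,P=cloud(im)
def sel(cu,cv_,r,z0,z1):
    m=(np.hypot(u-cu,v-cv_)<r)&(P[:,2]>z0)&(P[:,2]<z1);return P[m],m
for nm,a in dict(pulrim=(160,220,40,.007,.025),boss=(160,220,40,.035,.06),shaft=(366,227,15,.12,.15),motor=(302,240,30,.13,.16),cap=(464,306,15,.03,.06),jar=(378,306,15,.12,.17),tin=(293,183,20,.06,.08),planter=(478,220,45,.09,.12),gearbox=(340,240,80,.06,.08)).items():
    p,m=sel(*a); 
    print(nm,len(p),p.mean(0).round(4),((p.max(0)+p.min(0))/2).round(4),np.ptp(p,0).round(3))
hsv=cv2.cvtColor(c,cv2.COLOR_BGR2HSV)
m=(hsv[...,0]>5)&(hsv[...,0]<14)&(hsv[...,1]>220)&(hsv[...,2]>200)
n,l,st,ce=cv2.connectedComponentsWithStats(m.astype(np.uint8))
for i in range(1,n):
    if st[i,4]>60: print('orange',st[i],ce[i],onplane(im,[ce[i]],.042))
# gearbox top rect
p,m=sel(340,240,85,.064,.076); r=cv2.minAreaRect((p[:,:2]*1000).astype(np.float32)); print(r)
p,m=sel(160,220,30,.035,.06); r=cv2.minAreaRect((p[:,:2]*1000).astype(np.float32)); print(r)
```

```text
pulrim 1542 [0.6065 0.3151 0.0137] [0.608  0.3083 0.0159] [0.104 0.121 0.018]
boss 383 [0.6089 0.3172 0.0425] [0.6086 0.3178 0.042 ] [0.06  0.062 0.014]
shaft 142 [ 0.5761 -0.0937  0.1364] [ 0.5773 -0.0944  0.1332] [0.023 0.022 0.025]
motor 1244 [0.551  0.0196 0.1403] [0.5517 0.019  0.1386] [0.074 0.077 0.017]
cap 352 [ 0.4359 -0.2907  0.0403] [ 0.4358 -0.291   0.0383] [0.039 0.041 0.016]
jar 238 [ 0.4345 -0.1164  0.1475] [ 0.4342 -0.1162  0.1377] [0.03  0.029 0.035]
tin 658 [0.6733 0.0425 0.0685] [0.6728 0.0427 0.0677] [0.057 0.055 0.015]
planter 1118 [ 0.5971 -0.3034  0.1073] [ 0.5967 -0.3017  0.1026] [0.124 0.124 0.025]
gearbox 7501 [ 0.5733 -0.0531  0.0687] [ 0.5579 -0.0454  0.07  ] [0.278 0.261 0.02 ]
((559.0960693359375, -42.132293701171875), (271.0447998046875, 242.2593231201172), 76.91783905029297)
((609.0404052734375, 317.4623107910156), (46.38871383666992, 43.71156311035156), 49.378421783447266)
```

View pics/z1.png

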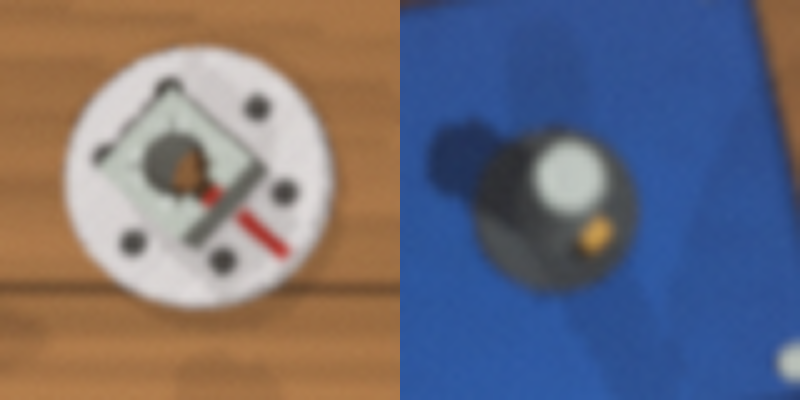

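Run:
```python
from h import *
im=load('top0');c=im['color']
hsv=cv2.cvtColor(c,cv2.COLOR_BGR2HSV)
H,S,V=[hsv[...,i].astype(int) for i in range(3)]
def win(m,x0,x1,y0,y1):
    w=np.zeros_like(m);w[y0:y1,x0:x1]=m[y0:y1,x0:x1];v,u=np.nonzero(w);return np.c_[u,v].astype(float)
k=win((H>8)&(H<30)&(S>80)&(V>90),355,385,220,250);print('key px',len(k),k.mean(0))
kp=onplane(im,[k.mean(0)],.096)[0]
s=win((S<60)&(V>130),355,380,215,240);print('shaft px',len(s),s.mean(0))
sp=onplane(im,[s.mean(0)],.139)[0]
m=((S<120)&(V<110)).astype(np.uint8)
q=win(m>0,348,380,215,250)
qp=onplane(im,q,.074);(cc,rr)=cv2.minEnclosingCircle((qp[:,:2]*1000).astype(np.float32));print('collar circ',cc,rr)
print('key',kp,'shaft',sp); d=kp-sp; print('key dir deg',np.degrees(np.arctan2(d[1],d[0])),np.hypot(*d[:2]))
# blue top
b=((H>100)&(H<125)&(S>120)&(V>90))
# pulley
r=win(((H<8)|(H>172))&(S>120)&(V>90),145,195,205,245);print('red n',len(r))
r0=onplane(im,r,.014);r1=onplane(im,r,.044)
n,l,st,ce=cv2.connectedComponentsWithStats(((((H<8)|(H>172))&(S>120)&(V>90))[200:250,140:195]).astype(np.uint8))
for i in range(1,n):
    uv=ce[i]+[140,200];print('red comp',st[i,4],uv,onplane(im,[uv],.014),onplane(im,[uv],.044))
w=win((S<60)&(V>120),125,195,185,255)
wp=onplane(im,w,.014);print('rim',cv2.minEnclosingCircle((wp[:,:2]*1000).astype(np.float32)),cv2.minAreaRect((wp[:,:2]*1000).astype(np.float32)))
# four screws of unit from gearbox top
```

```text
key px 22 [368.90909091 234.95454545]
shaft px 92 [365.05434783 226.13043478]
collar circ (578.23095703125, -93.3826904296875) 24.08078384399414
key [ 0.56752413 -0.10388204  0.096     ] shaft [ 0.57812315 -0.09412407  0.139     ]
key dir deg -137.3658238869079 0.014406847565678093
red n 33
red comp 10 [161.7 223.7] [[0.59982918 0.3112134  0.014     ]] [[0.59540084 0.30282171 0.044     ]]
red comp 23 [172.04347826 231.47826087] [[0.5840012  0.28991198 0.014     ]] [[0.5799622  0.28204429 0.044     ]]
rim ((606.6096801757812, 316.50927734375), 54.755218505859375) ((606.6050415039062, 315.75677490234375), (107.73719787597656, 105.20590209960938), 46.27096176147461)
```

Run:
```python
from h import *
for f in ['side0','top0']:
    im=load(f);u,v,P=cloud(im)
    # boss top
    m=(np.hypot(P[:,0]-.609,P[:,1]-.317)<.05)&(P[:,2]>.041)&(P[:,2]<.047)
    p=P[m];print(f,'boss',len(p),p.mean(0),cv2.minAreaRect((p[:,:2]*1000).astype(np.float32)))
    m=(np.hypot(P[:,0]-.609,P[:,1]-.317)<.075)&(P[:,2]>.009)&(P[:,2]<.018)
    p=P[m];print('rim',len(p),cv2.minEnclosingCircle((p[:,:2]*1000).astype(np.float32)))
    m=(np.hypot(P[:,0]-.436,P[:,1]+.291)<.03)&(P[:,2]>.038)&(P[:,2]<.046)
    p=P[m];print('cap',len(p),p.mean(0),cv2.minEnclosingCircle((p[:,:2]*1000).astype(np.float32)))
    m=(np.hypot(P[:,0]-.577,P[:,1]+.094)<.02)&(P[:,2]>.136)&(P[:,2]<.146)
    p=P[m];print('shaft',len(p),p.mean(0),cv2.minEnclosingCircle((p[:,:2]*1000).astype(np.float32)))
    m=(np.hypot(P[:,0]-.551,P[:,1]-.02)<.06)&(P[:,2]>.138)&(P[:,2]<.146)
    p=P[m];print('motor',len(p),p.mean(0),cv2.minEnclosingCircle((p[:,:2]*1000).astype(np.float32)))
s=status.get_state();print(Ro.from_rotvec(s['tool_rot']).as_matrix().round(3))
```

```text
side0 boss 571 [0.60796834 0.31679658 0.04372664] ((607.7855224609375, 315.2628173828125), (45.08861541748047, 46.01432418823242), 49.099876403808594)
rim 2271 ((607.772216796875, 315.6113586425781), 53.38802719116211)
cap 120 [ 0.43488416 -0.29322191  0.0423692 ] ((435.020263671875, -292.77947998046875), 20.422758102416992)
shaft 63 [ 0.57614136 -0.09333648  0.13945093] ((576.71435546875, -94.2368392944336), 11.086647987365723)
motor 803 [0.55105174 0.021981   0.1419639 ] ((552.2347412109375, 20.318681716918945), 36.47913360595703)
top0 boss 279 [0.60886514 0.31746934 0.04353262] ((608.7816772460938, 317.3415832519531), (44.86766815185547, 43.49657440185547), 49.63546371459961)
rim 1419 ((607.960693359375, 317.3846435546875), 53.170650482177734)
cap 301 [ 0.43559432 -0.29151809  0.04106353] ((435.59857177734375, -290.9507751464844), 20.77298355102539)
shaft 93 [ 0.5769195  -0.09366481  0.13873702] ((576.6258544921875, -94.0855941772461), 10.981453895568848)
motor 1039 [0.55130619 0.01959603 0.14117026] ((551.5443115234375, 20.115644454956055), 35.81440734863281)
[[ 0.397 -0.918 -0.001]
 [-0.918 -0.397  0.001]
 [-0.001  0.    -1.   ]]
```

```bash
cat > go.py <<'E'
import sys
from h import *
# go.py x y z yawdeg
t=np.array(list(map(float,sys.argv[1:4])));yaw=float(sys.argv[4])
s=status.get_state();R=Ro.from_rotvec(s['tool_rot']).as_matrix()
y0=np.degrees(np.arctan2(R[1,0],R[0,0]))
d=R.T@(t-s['tcp_pos']);dy=(yaw-y0+180)%360-180
print('t',s['time_s'],'pos',s['tcp_pos'].round(4),'yaw',y0.round(2),'tilt',R[:,2].round(4),'w',round(s['gripper_width'],3),'F',s['force'].round(2),'M',s['ft_torque'].round(2))
print('SHIFT cm',(d*100).round(2),'turn',round(-dy,2))
E
python3 go.py .608 .3168 .20 -40.7;python3 go.py .46 0 .23 -40.7
```

```text
t 0.15 pos [ 0.2582 -0.5961  0.2306] yaw -66.58 tilt [-6.0e-04  1.2e-03 -1.0e+00] w 0.999 F [0.01 0.94 0.81] M [ 0.08 -0.08  0.03]
SHIFT cm [-69.86 -68.39   3.14] turn -25.88
t 0.15 pos [ 0.2582 -0.5961  0.2306] yaw -66.58 tilt [-6.0e-04  1.2e-03 -1.0e+00] w 0.999 F [0.01 0.94 0.81] M [ 0.08 -0.08  0.03]
SHIFT cm [-46.68 -42.21   0.11] turn -25.88
```

```bash
python3 -m crank '[[-69.9,-68.4,1,-26],[-69.9,-68.4,1,-26],[-69.9,-68.4,1,-26],[-69.9,-68.4,1,-26],[-69.9,-68.4,1,-26],[-69.9,-68.4,1,-26],[-69.9,-68.4,1,-26],[-69.9,-68.4,1,-26],[-69.9,-68.4,1,-26],[-69.9,-68.4,1,-26]]' 1; python3 go.py .608 .3168 .15 -40.7
```

```text
time_s: 1.4
tcp_pos: [0.4823, -0.0112, 0.225]
tool_rot: [2.946, -1.09, 0.001]
force: [1.1, -0.8, -0.0]
gripper_width: 1.0
t 1.4 pos [ 0.4823 -0.0112  0.225 ] yaw -40.61 tilt [ 5.e-04 -4.e-04 -1.e+00] w 1.0 F [ 1.12 -0.76 -0.  ] M [ 0.   -0.04  0.03]
SHIFT cm [-11.81 -33.08   7.49] turn 0.09
```

```bash
python3 -m crank '[[-11.8,-33,0,0],[-11.8,-33,0,0],[-11.8,-33,0,0],[-11.8,-33,0,0],[-11.8,-33,0,0],[-11.8,-33,7,0],[-11.8,-33,7,0],[-11.8,-33,7,0],[-11.8,-33,7,0],[-11.8,-33,7,0]]'; python3 go.py .608 .3168 .018 -40.7
python3 - <<'E'
from h import *
grab('wrist','w1')
E
```

```text
time_s: 2.65
tcp_pos: [0.6082, 0.3135, 0.1571]
tool_rot: [-2.944, 1.092, -0.004]
force: [-0.0, 0.1, 0.3]
gripper_width: 1.001
t 2.65 pos [0.6082 0.3135 0.1571] yaw -40.69 tilt [ 3.1e-03  7.0e-04 -1.0e+00] w 1.001 F [-0.04  0.13  0.33] M [-0.02 -0.   -0.03]
SHIFT cm [-0.25 -0.2  13.91] turn 0.01
```

View pics/w1.png

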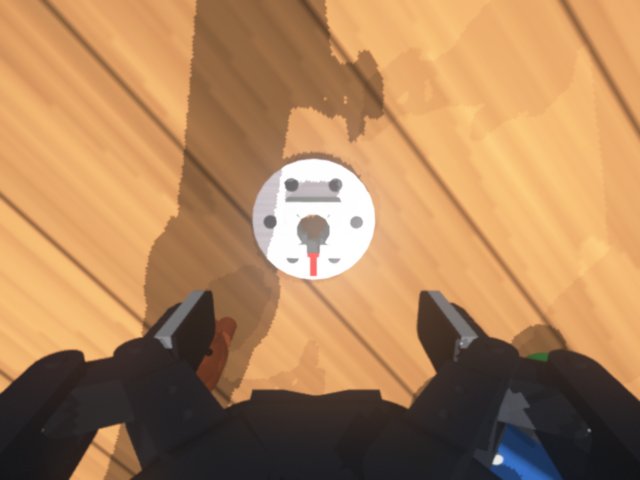

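The pulley is centred between the jaws at (314,218), with the red mark straight down at (313,264). I'll refine that and then descend.

Run:
```python
from h import *
im=load('w1');u,v,P=cloud(im)
m=(np.hypot(P[:,0]-.608,P[:,1]-.317)<.075)&(P[:,2]>.009)&(P[:,2]<.018)
p=P[m];print('rim',len(p),cv2.minEnclosingCircle((p[:,:2]*1000).astype(np.float32)))
m=(np.hypot(P[:,0]-.608,P[:,1]-.317)<.05)&(P[:,2]>.040)&(P[:,2]<.048)
p=P[m];print('boss',len(p),p.mean(0),cv2.minAreaRect((p[:,:2]*1000).astype(np.float32)))
c=im['color'];hsv=cv2.cvtColor(c,cv2.COLOR_BGR2HSV);H,S,V=[hsv[...,i] for i in range(3)]
r=((H<6)|(H>174))&(S>150)&(V>150); r[:235]=0;r[285:]=0;r[:,:290]=0;r[:,340:]=0
vv,uu=np.nonzero(r);q=onplane(im,np.c_[uu,vv],.014)[:,:2];print(len(q),q.mean(0));
w,V2=np.linalg.eigh(np.cov(q.T));print(np.degrees(np.arctan2(V2[1,1],V2[0,1])))
```

```text
rim 8015 ((608.9736328125, 315.84576416015625), 52.6469841003418)
boss 2240 [0.6100493  0.31718711 0.04375172] ((609.134521484375, 316.0483703613281), (44.343624114990234, 43.980064392089844), 49.18313217163086)Traceback (most recent call last):
  File "<stdin>", line 9, in <module>
  File "h.py", line 13, in onplane
    o,d=ray(im,uv); return o+d*((z-o[2])/d[:,2])[:,None]
        ~~~^^^^^^^
  File "h.py", line 9, in ray
    p=cv2.undistortPoints(np.array(uv,float).reshape(-1,1,2),K,np.array(im['distortion'],float)).reshape(-1,2)
      ~~~~~~~~~~~~~~~~~~~^^^^^^^^^^^^^^^^^^^^^^^^^^^^^^^^^^^^^^^^^^^^^^^^^^^^^^^^^^^^^^^^^^^^^^^
cv2.error: OpenCV(4.12.0) /io/opencv/modules/calib3d/src/undistort.dispatch.cpp:347: error: (-215:Assertion failed) CV_IS_MAT(_src) && CV_IS_MAT(_dst) && (_src->rows == 1 || _src->cols == 1) && (_dst->rows == 1 || _dst->cols == 1) && _src->cols + _src->rows - 1 == _dst->rows + _dst->cols - 1 && (CV_MAT_TYPE(_src->type) == CV_32FC2 || CV_MAT_TYPE(_src->type) == CV_64FC2) && (CV_MAT_TYPE(_dst->type) == CV_32FC2 || CV_MAT_TYPE(_dst->type) == CV_64FC2) in function 'cvUndistortPointsInternal'
```

```bash
python3 go.py .6088 .3162 .019 -40.8
```

```text
t 2.7 pos [0.608  0.3136 0.1568] yaw -40.68 tilt [ 2.7e-03  6.0e-04 -1.0e+00] w 1.001 F [ 0.53 -0.54  0.16] M [ 0.01  0.   -0.02]
SHIFT cm [-0.13 -0.22 13.78] turn 0.12
```

```bash
python3 -m crank '[[-0.1,-0.2,4,0],[-0.1,-0.2,8,0],[-0.1,-0.2,11,0],[-0.1,-0.2,11,0],[-0.1,-0.2,11,0],[-0.1,-0.2,11,0],[-0.1,-0.2,11,0],[-0.1,-0.2,11,0],[-0.1,-0.2,11,0],[-0.1,-0.2,11,0]]'; python3 go.py .6088 .3162 .019 -40.8
```

```text
time_s: 3.95
tcp_pos: [0.6075, 0.3167, 0.0448]
tool_rot: [2.947, -1.089, -0.0]
force: [1.5, -0.4, 0.6]
gripper_width: 0.998
t 3.95 pos [0.6075 0.3167 0.0448] yaw -40.58 tilt [-1.e-04 -0.e+00 -1.e+00] w 0.998 F [ 1.46 -0.42  0.56] M [-0.    0.02 -0.  ]
SHIFT cm [ 0.14 -0.05  2.58] turn 0.22
```

Going down and closing gently: the boss is 44 mm wide.

```bash
python3 -m crank '[[0.1,0,1,0.2],[0.1,0,2,0.2],[0.1,0,2.5,0.2],[0.1,0,2.5,0.2],[0.1,0,2.5,0.2],[0.1,0,2.5,0.2],[0.1,0,2.5,0.2],[0.1,0,2.5,0.2],[0.1,0,2.5,0.2],[0.1,0,2.5,0.2]]'; python3 go.py .6088 .3162 .019 -40.8; python3 -m crank '[[0,0,0,0],[0,0,0,0],[0,0,0,0],[0,0,0,0],[0,0,0,0],[0,0,0,0],[0,0,0,0],[0,0,0,0],[0,0,0,0],[0,0,0,0]]' -1 60;python3 go.py .5775 -.094 .2 -47.4
```

```text
time_s: 5.2
tcp_pos: [0.6083, 0.3161, 0.0199]
tool_rot: [2.945, -1.095, 0.0]
force: [0.0, 0.1, -0.4]
gripper_width: 0.999
t 5.2 pos [0.6083 0.3161 0.0199] yaw -40.78 tilt [ 0. -0. -1.] w 0.999 F [ 0.    0.08 -0.37] M [ 0.02 -0.   -0.02]
SHIFT cm [ 0.03 -0.05  0.09] turn 0.02
time_s: 6.45
tcp_pos: [0.6084, 0.3163, 0.0201]
tool_rot: [-2.944, 1.094, -0.0]
force: [-0.5, -0.5, 5.3]
gripper_width: 0.5
t 6.45 pos [0.6084 0.3163 0.0201] yaw -40.78 tilt [ 3.e-04  4.e-04 -1.e+00] w 0.5 F [-0.48 -0.54  5.27] M [ 0.14  0.15 -0.02]
SHIFT cm [ 24.46  33.08 -18.  ] turn 6.62
```

```bash
python3 -m crank '[[0,0,-2,0],[0,0,-5,0],[0,0,-8,0],[0,0,-11,0],[0,0,-14,0],[0,0,-17,0],[0,0,-20,0],[0,0,-20,0],[0,0,-20,0],[0,0,-20,0]]'; python3 go.py .5775 -.094 .22 -47.4
python3 - <<'E'
from h import *
grab('side','s2');grab('wrist','w2');grab('top','t2')
cv2.imwrite('pics/sw2.png',cv2.resize(np.hstack([load('side' and 's2')['color'],load('w2')['color']]),(800,300)))
E
```

```text
time_s: 7.7
tcp_pos: [0.6074, 0.3153, 0.2178]
tool_rot: [2.942, -1.094, -0.003]
force: [-0.6, 0.5, -3.1]
gripper_width: 0.501
t 7.7 pos [0.6074 0.3153 0.2178] yaw -40.78 tilt [-0.003  -0.0018 -1.    ] w 0.501 F [-0.64  0.48 -3.06] M [-0.03  0.05 -0.01]
SHIFT cm [24.47 32.94 -0.14] turn 6.62
```

View pics/sw2.png

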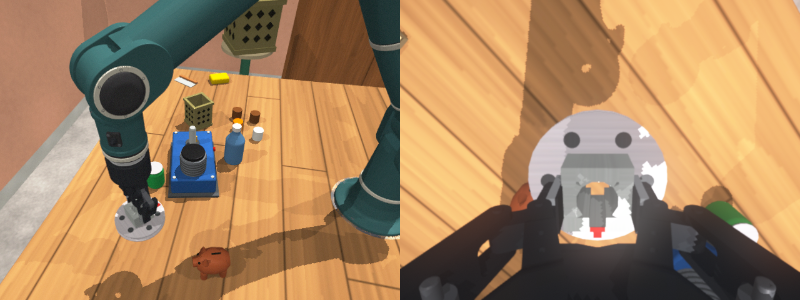

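```bash
python3 -m crank '[[24.5,33,0,6.6],[24.5,33,0,6.6],[24.5,33,0,6.6],[24.5,33,0,6.6],[24.5,33,0,6.6],[24.5,33,0,6.6],[24.5,33,0,6.6],[24.5,33,0,6.6],[24.5,33,0,6.6],[24.5,33,0,6.6]]'; python3 go.py .5775 -.094 .175 -47.4
python3 - <<'E'
from h import *
grab('side','s3');grab('wrist','w3');grab('top','t3')
cv2.imwrite('pics/sw3.png',cv2.resize(np.hstack([load('s3')['color'],load('w3')['color']]),(800,300)))
E
```

```text
time_s: 9.1
tcp_pos: [0.5784, -0.092, 0.2199]
tool_rot: [-2.878, 1.258, 0.0]
force: [-0.9, -0.7, -3.5]
gripper_width: 0.5
t 9.1 pos [ 0.5784 -0.092   0.2199] yaw -47.23 tilt [ 0.e+00  7.e-04 -1.e+00] w 0.5 F [-0.91 -0.66 -3.49] M [-0.   -0.03 -0.05]
SHIFT cm [0.09 0.21 4.49] turn 0.17
```

View pics/w3.png

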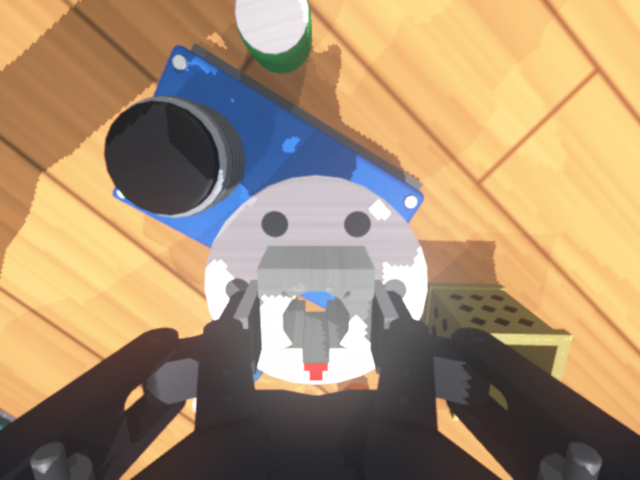

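View pics/s3.png

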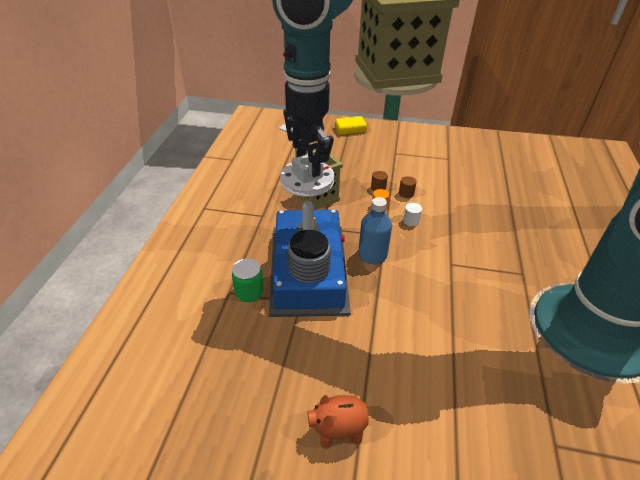

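The pulley hangs level over the shaft. I'll measure the rim centre relative to the TCP.

Run:
```python
from h import *
for f in ['w3','s3','t3']:
    im=load(f);u,v,P=cloud(im)
    m=(np.hypot(P[:,0]-.578,P[:,1]+.093)<.06)&(P[:,2]>.205)&(P[:,2]<.220)
    p=P[m]; 
    if len(p)<20: print(f,len(p));continue
    z=np.median(p[:,2]);print(f,len(p),z,cv2.minEnclosingCircle((p[:,:2]*1000).astype(np.float32)))
# side: fit ellipse to white rim contour
```

```text
w3 17901 0.21366075342869464 ((579.264892578125, -92.57464599609375), 52.8156623840332)
s3 925 0.2140102689645551 ((578.2608032226562, -91.92516326904297), 53.6789436340332)
t3 285 0.21244826196001676 ((569.8721923828125, -60.015281677246094), 41.17156219482422)
```

```bash
python3 -m crank '[[0.05,0.25,0,0.2],[0.05,0.25,1.5,0.2],[0.05,0.25,3,0.2],[0.05,0.25,4.5,0.2],[0.05,0.25,5.5,0.2],[0.05,0.25,6,0.2],[0.05,0.25,6.5,0.2],[0.05,0.25,7,0.2],[0.05,0.25,7.5,0.2],[0.05,0.25,7.5,0.2]]'; python3 go.py .5769 -.0942 .116 -47.4
```

```text
time_s: 10.5
tcp_pos: [0.5768, -0.0958, 0.1447]
tool_rot: [-2.874, 1.267, 0.0]
force: [-0.3, 1.0, -3.1]
gripper_width: 0.498
t 10.5 pos [ 0.5768 -0.0958  0.1447] yaw -47.58 tilt [ 1.e-04  2.e-04 -1.e+00] w 0.498 F [-0.33  1.03 -3.12] M [ 0.06 -0.07  0.05]
SHIFT cm [-0.11 -0.11  2.87] turn -0.18
```

```bash
python3 -m crank '[[-0.1,-0.1,0.3,0],[-0.1,-0.1,0.6,0],[-0.1,-0.1,0.9,0],[-0.1,-0.1,1.2,0],[-0.1,-0.1,1.5,0],[-0.1,-0.1,1.8,0],[-0.1,-0.1,2.1,0],[-0.1,-0.1,2.4,0],[-0.1,-0.1,2.4,0],[-0.1,-0.1,2.4,0]]'; python3 go.py .5769 -.0942 .094 -47.4
```

```text
time_s: 11.75
tcp_pos: [0.577, -0.0948, 0.1206]
tool_rot: [-2.874, 1.268, -0.001]
force: [4.0, -2.5, -6.0]
gripper_width: 0.505
t 11.75 pos [ 0.577  -0.0948  0.1206] yaw -47.59 tilt [ 5.e-04 -1.e-04 -1.e+00] w 0.505 F [ 4.04 -2.51 -5.98] M [-0.59 -0.88  0.05]
SHIFT cm [-0.05 -0.03  2.66] turn -0.19
```

```bash
python3 -m crank '[[0.08,0,0,0.2],[0.08,0,0,0],[0.08,0,0.1,0],[0.08,0,0.2,0],[0.08,0,0.3,0],[0.08,0,0.4,0],[0.08,0,0.5,0],[0.08,0,0.6,0],[0.08,0,0.7,0],[0.08,0,0.7,0]]'; python3 go.py .5769 -.0942 .094 -47.4
```

```text
time_s: 13.0
tcp_pos: [0.5772, -0.095, 0.1137]
tool_rot: [2.875, -1.267, -0.001]
force: [-0.7, 0.2, -3.5]
gripper_width: 0.502
t 13.0 pos [ 0.5772 -0.095   0.1137] yaw -47.58 tilt [-4.e-04  1.e-04 -1.e+00] w 0.502 F [-0.71  0.23 -3.5 ] M [0.03 0.03 0.03]
SHIFT cm [-0.08 -0.03  1.97] turn -0.18
```

```bash
python3 -m crank '[[0,0,0.2,0],[0,0,0.3,0],[0,0,0.5,0],[0,0,0.7,0],[0,0,0.8,0],[0,0,0.9,0],[0,0,1.0,0],[0,0,1.0,0],[0,0,1.0,0],[0,0,1.0,0]]'; python3 go.py .5769 -.0942 .094 -47.4
```

```text
time_s: 14.25
tcp_pos: [0.5774, -0.0951, 0.1039]
tool_rot: [2.875, -1.267, 0.0]
force: [0.6, -0.7, -4.1]
gripper_width: 0.496
t 14.25 pos [ 0.5774 -0.0951  0.1039] yaw -47.58 tilt [ 1.e-04 -0.e+00 -1.e+00] w 0.496 F [ 0.6  -0.71 -4.1 ] M [ 0.01 -0.02  0.04]
SHIFT cm [-0.1  -0.03  0.99] turn -0.18
```

The underside is now 12 mm below the key top and nothing is resisting, so the keyway is over the key.

```bash
python3 -m crank '[[0,0,0.2,0],[0,0,0.4,0],[0,0,0.6,0],[0,0,0.7,0],[0,0,0.8,0],[0,0,0.9,0],[0,0,0.9,0],[0,0,0.9,0],[0,0,0.9,0],[0,0,0.9,0]]'; python3 go.py .5769 -.0942 .094 -47.4
```

```text
time_s: 15.5
tcp_pos: [0.5774, -0.0951, 0.0949]
tool_rot: [2.875, -1.267, 0.0]
force: [0.3, -0.1, -3.1]
gripper_width: 0.501
t 15.5 pos [ 0.5774 -0.0951  0.0949] yaw -47.59 tilt [ 1.e-04 -0.e+00 -1.e+00] w 0.501 F [ 0.34 -0.1  -3.13] M [-0.    0.03  0.01]
SHIFT cm [-0.1  -0.03  0.09] turn -0.19
```

```bash
python3 -m crank '[[0,0,0,0],[0,0,0,0],[0,0,0,0],[0,0,0,0],[0,0,-1,0],[0,0,-4,0],[0,0,-7,0],[0,0,-11,0],[0,0,-14,0],[0,0,-14,0]]' 1; python3 go.py .4355 -.2915 .15 -47.4
python3 - <<'E'
from h import *
grab('side','s4');grab('wrist','w4')
im=load('w4');cv2.imwrite('pics/sw4.png',np.hstack([cv2.resize(load('s4')['color'][180:320,240:380],(400,400)),cv2.resize(im['color'],(400,400))]))
for f in ['w4','s4']:
    im=load(f);u,v,P=cloud(im)
    m=(np.hypot(P[:,0]-.577,P[:,1]+.0945)<.056)&(P[:,2]>.05)
    z=P[m][:,2]
    for a,b in [(.08,.1),(.1,.115),(.115,.135),(.135,.15)]:
        q=z[(z>a)&(z<b)];print(f,a,b,len(q),np.median(q) if len(q) else 0)
E
```

```text
time_s: 16.75
tcp_pos: [0.579, -0.0951, 0.2384]
tool_rot: [-2.873, 1.267, -0.009]
force: [-0.6, -0.1, -0.4]
gripper_width: 1.002
t 16.75 pos [ 0.579  -0.0951  0.2384] yaw -47.58 tilt [ 0.006  -0.0013 -1.    ] w 1.002 F [-0.59 -0.11 -0.39] M [-0.03  0.02 -0.02]
SHIFT cm [ 4.78 23.88  8.78] turn -0.18
w4 0.08 0.1 7743 0.08789894650258545
w4 0.1 0.115 240 0.10875498706006789
w4 0.115 0.135 2225 0.11790460546994003
w4 0.135 0.15 676 0.13942428055127346
s4 0.08 0.1 605 0.0886896902658878
s4 0.1 0.115 162 0.10759678425439667
s4 0.115 0.135 268 0.118760886584803
s4 0.135 0.15 73 0.1397879306057246
```

View pics/sw4.png

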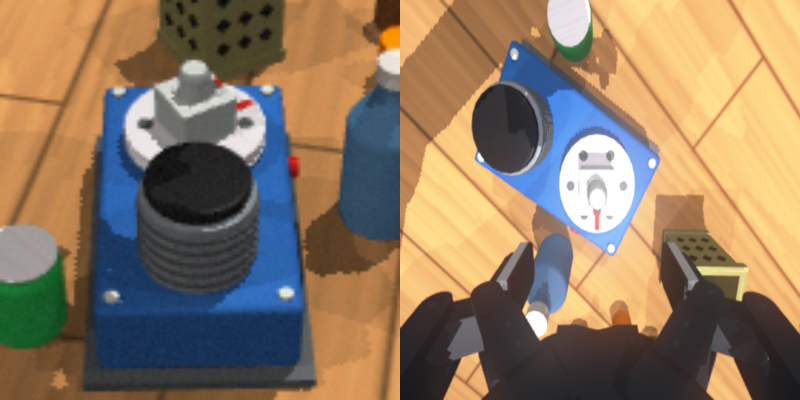

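The pulley is home: rim top at 88 mm and boss at 118 mm, as expected, with the red mark over the key side. Next is the orange cap.

```bash
python3 -m crank '[[4.8,23.8,1,0],[4.8,23.8,1,0],[4.8,23.8,1,0],[4.8,23.8,1,0],[4.8,23.8,5,0],[4.8,23.8,9,0],[4.8,23.8,9,0],[4.8,23.8,9,0],[4.8,23.8,9,0],[4.8,23.8,9,0]]' 0.5
python3 - <<'E'
from h import *
im=grab('wrist','w5');u,v,P=cloud(im)
m=(np.hypot(P[:,0]-.4355,P[:,1]+.2915)<.035)&(P[:,2]>.038)&(P[:,2]<.046)
p=P[m];print('cap',len(p),p.mean(0),cv2.minEnclosingCircle((p[:,:2]*1000).astype(np.float32)))
E
python3 go.py .4355 -.2915 .014 -47.4
```

```text
time_s: 18.1
tcp_pos: [0.4347, -0.2913, 0.146]
tool_rot: [2.874, -1.267, 0.003]
force: [0.5, -0.3, -0.7]
gripper_width: 0.754
cap 2069 [ 0.43776259 -0.29300167  0.04172932] ((437.16058349609375, -293.5965576171875), 19.86777114868164)
t 18.15 pos [ 0.4345 -0.2913  0.1459] yaw -47.57 tilt [ 0.0014 -0.0012 -1.    ] w 0.747 F [-0.42 -1.02  0.4 ] M [-0.07  0.01 -0.  ]
SHIFT cm [ 0.06 -0.06 13.19] turn -0.17
```

View pics/w5.png

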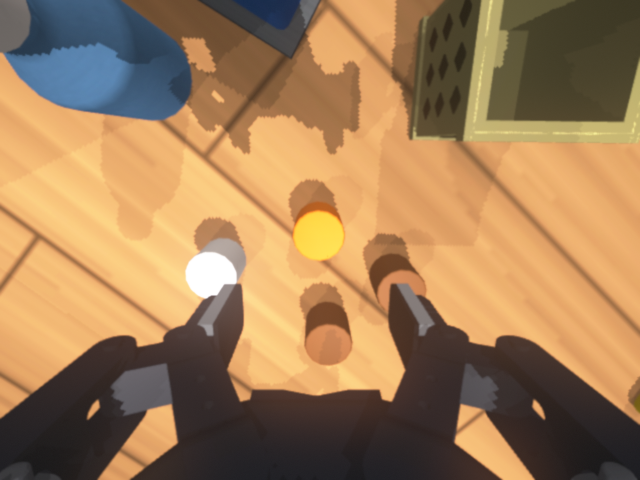

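```bash
python3 -m crank '[[0.2,0,3,0],[0.2,0,6,0],[0.2,0,9,0],[0.2,0,11,0],[0.2,0,12,0],[0.2,0,13.1,0],[0.2,0,13.1,0],[0.2,0,13.1,0],[0.2,0,13.1,0],[0.2,0,13.1,0]]'; python3 go.py .4362 -.2925 .014 -47.4; python3 -m crank '[[0,0,0,0],[0,0,0,0],[0,0,0,0],[0,0,0,0],[0,0,0,0],[0,0,0,0],[0,0,-2,0],[0,0,-5,0],[0,0,-10,0],[0,0,-16,0]]' -1 30;python3 go.py .5772 -.0948 .215 -47.4;  python3 - <<'E'
from h import *
grab('side','s6');grab('wrist','w6')
cv2.imwrite('pics/sw6.png',np.hstack([cv2.resize(load('s6')['color'],(400,300)),cv2.resize(load('w6')['color'],(400,300))]))
E
```

```text
time_s: 19.4
tcp_pos: [0.4355, -0.2927, 0.0143]
tool_rot: [2.874, -1.267, 0.001]
force: [0.0, 0.4, -0.8]
gripper_width: 0.748
t 19.4 pos [ 0.4355 -0.2927  0.0143] yaw -47.59 tilt [ 6.e-04 -5.e-04 -1.e+00] w 0.748 F [ 0.04  0.45 -0.79] M [-0.02 -0.01 -0.03]
SHIFT cm [ 0.03 -0.06  0.03] turn -0.19
time_s: 20.65
tcp_pos: [0.4344, -0.292, 0.1741]
tool_rot: [-2.874, 1.267, 0.005]
force: [1.1, -1.5, -0.1]
gripper_width: 0.457
t 20.65 pos [ 0.4344 -0.292   0.1741] yaw -47.58 tilt [-0.0023  0.002  -1.    ] w 0.457 F [ 1.08 -1.49 -0.07] M [-0.12 -0.06  0.04]
SHIFT cm [ -4.93 -23.84  -4.08] turn -0.18
```

View pics/sw6.png

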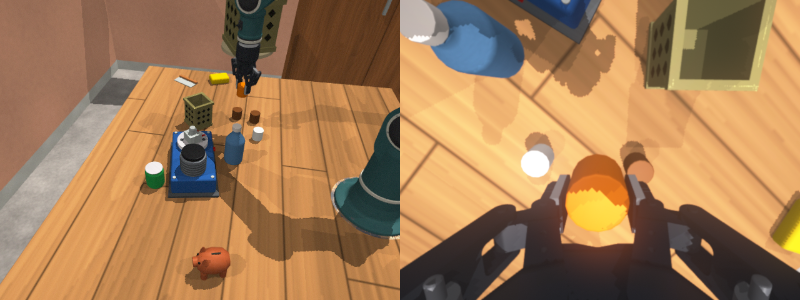

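```bash
python3 -m crank '[[0,0,-4,0],[-4.9,-23.8,-4,0],[-4.9,-23.8,-4,0],[-4.9,-23.8,-4,0],[-4.9,-23.8,-4,0],[-4.9,-23.8,-4,0],[-4.9,-23.8,-4,0],[-4.9,-23.8,-4,0],[-4.9,-23.8,-4,0],[-4.9,-23.8,-4,0]]'
python3 - <<'E'
from h import *
for n in ['side','wrist','top']:
    im=grab(n,n[0]+'7');c=im['color']
    hsv=cv2.cvtColor(c,cv2.COLOR_BGR2HSV)
    u,v,P=cloud(im)
    H,S=hsv[v,u,0],hsv[v,u,1]
    m=(H>4)&(H<28)&(S>150)&(P[:,2]>.205)&(np.hypot(P[:,0]-.577,P[:,1]+.0945)<.04)
    p=P[m]
    if len(p)<10: print(n,len(p));continue
    print(n,len(p),p.min(0).round(4),p.max(0).round(4));q=p[p[:,2]>p[:,2].max()-.006]
    print(' top',len(q),cv2.minEnclosingCircle((q[:,:2]*1000).astype(np.float32)))
cv2.imwrite('pics/sw7.png',np.hstack([cv2.resize(load('s7')['color'][100:300,200:400],(400,400)),cv2.resize(load('w7')['color'],(400,400))]))
E
python3 go.py .5772 -.0948 .15 -47.4
```

```text
time_s: 22.0
tcp_pos: [0.5778, -0.0967, 0.214]
tool_rot: [2.874, -1.269, 0.0]
force: [0.3, -0.8, -0.9]
gripper_width: 0.456
side 298 [ 0.5576 -0.1197  0.2055] [ 0.5979 -0.0687  0.2714]
 top 2 ((566.6707763671875, -71.81083679199219), 6.119461536407471)
wrist 7868 [ 0.5572 -0.1189  0.2332] [ 0.5989 -0.0768  0.2539]
 top 127 ((576.3272705078125, -99.436279296875), 20.420604705810547)
top 0
t 22.15 pos [ 0.578  -0.0961  0.214 ] yaw -47.61 tilt [ 2.e-04 -1.e-04 -1.e+00] w 0.453 F [-0.13 -0.1  -0.53] M [ 0.03  0.02 -0.05]
SHIFT cm [-0.15 -0.03  6.4 ] turn -0.21
```

View pics/sw7.png

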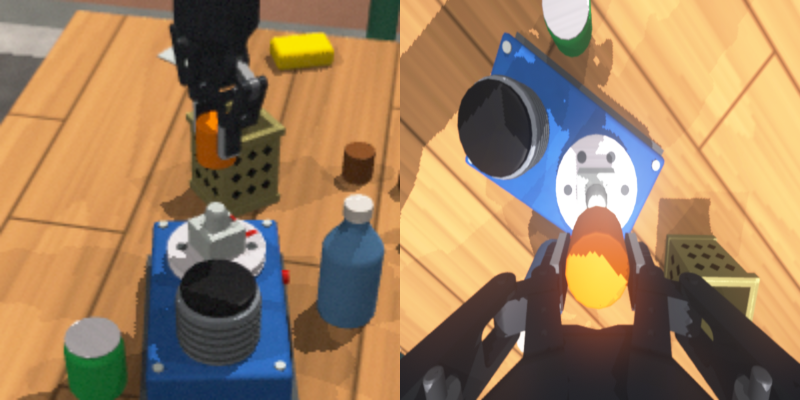

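```bash
python3 -m crank '[[-0.15,-0.1,0,0],[-0.15,-0.1,2,0],[-0.15,-0.1,4,0],[-0.15,-0.1,5.5,0],[-0.15,-0.1,6,0],[-0.15,-0.1,6.3,0],[-0.15,-0.1,6.6,0],[-0.15,-0.1,6.9,0],[-0.15,-0.1,7.2,0],[-0.15,-0.1,7.2,0]]'; python3 go.py .5779 -.0945 .132 -47.4
```

```text
time_s: 23.4
tcp_pos: [0.5778, -0.0945, 0.1417]
tool_rot: [2.874, -1.268, 0.0]
force: [1.2, -1.5, -2.4]
gripper_width: 0.454
t 23.4 pos [ 0.5778 -0.0945  0.1417] yaw -47.6 tilt [ 1.e-04 -5.e-04 -1.e+00] w 0.454 F [ 1.23 -1.49 -2.44] M [-0.37 -0.15  0.03]
SHIFT cm [ 0.01 -0.01  0.97] turn -0.2
```

The cap is about 12 mm over the shaft with little force.

```bash
python3 -m crank '[[0.05,0,0.2,0],[0.05,0,0.3,0],[0.05,0,0.4,0],[0.05,0,0.5,0],[0.05,0,0.6,0],[0.05,0,0.7,0],[0.05,0,0.8,0],[0.05,0,0.9,0],[0.05,0,0.9,0],[0.05,0,0.9,0]]'; python3 go.py .5779 -.0945 .132 -47.4
```

```text
time_s: 24.65
tcp_pos: [0.578, -0.0945, 0.1328]
tool_rot: [2.874, -1.267, -0.0]
force: [-0.0, -2.0, -2.0]
gripper_width: 0.457
t 24.65 pos [ 0.578  -0.0945  0.1328] yaw -47.59 tilt [-2.e-04 -1.e-04 -1.e+00] w 0.457 F [-0.02 -1.96 -2.05] M [-0.32 -0.08  0.04]
SHIFT cm [-0.01  0.01  0.08] turn -0.19
```

```bash
python3 -m crank '[[0,0,0,0],[0,0,0,0],[0,0,0,0],[0,0,0,0],[0,0,-1,0],[0,0,-3,0],[0,0,-6,0],[0,0,-9,0],[0,0,-12,0],[0,0,-14,0]]' 0.5; python3 -m crank '[[0,0,0,0],[-1,8,0,0],[-1,15,0,0],[-1,15,0,0],[-1,15,0,0],[-1,15,0,0],[-1,15,0,0],[-1,15,0,0],[-1,15,0,0],[-1,15,0,0]]'
python3 - <<'E'
from h import *
for n in ['side','wrist','top']: grab(n,n[0]+'8')
for f in ['s8','w8','t8']:
    im=load(f);u,v,P=cloud(im)
    m=(np.hypot(P[:,0]-.577,P[:,1]+.0945)<.06)&(P[:,2]>.05); p=P[m];q=p[(p[:,2]>.154)&(p[:,2]<.17)]
    print(f,'cap top',len(q),np.median(q,0) if len(q) else 0,'maxz',p[:,2].max() if len(p) else 0,'rim',np.median(p[(p[:,2]>.08)&(p[:,2]<.1),2]))
cv2.imwrite('pics/sw8.png',np.hstack([cv2.resize(load('s8')['color'],(400,300)),cv2.resize(load('t8')['color'],(400,300))]))
cv2.imwrite('pics/z8.png',cv2.resize(load('s8')['color'][170:310,240:400],(640,560)))
E
python3 go.py .5 -.2 .27 -47
```

```text
time_s: 25.9
tcp_pos: [0.5788, -0.0943, 0.2764]
tool_rot: [-2.874, 1.267, -0.006]
force: [-0.1, 0.2, -0.8]
gripper_width: 0.746
time_s: 27.15
tcp_pos: [0.4607, -0.188, 0.2728]
tool_rot: [-2.875, 1.267, 0.0]
force: [0.1, 0.1, -0.1]
gripper_width: 0.75
s8 cap top 218 [ 0.57595331 -0.09078797  0.15994068] maxz 0.16271376885986233 rim 0.08865494271659558
w8 cap top 2415 [ 0.57474848 -0.09919287  0.15988158] maxz 0.16226897563837023 rim 0.08800282601012327
t8 cap top 378 [ 0.57709526 -0.09298811  0.15860569] maxz 0.16500292881267375 rim 0.0868751062935178
t 27.3 pos [ 0.4606 -0.1882  0.2729] yaw -47.57 tilt [-1.e-04 -0.e+00 -1.e+00] w 0.748 F [0.5  0.26 0.61] M [-0.01  0.02  0.05]
SHIFT cm [ 3.53 -2.11  0.29] turn -0.57
```

View pics/sw8.png

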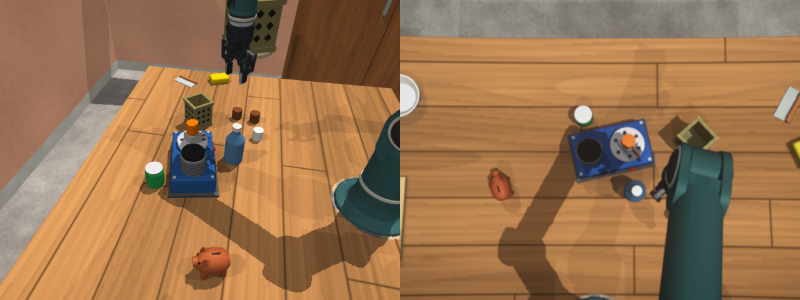

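View pics/z8.png

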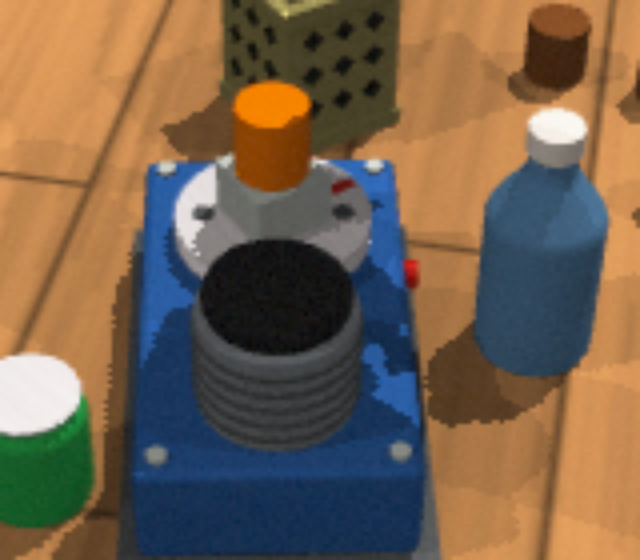

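The cap's top is at 160 mm, which is where it should be when it sits flat on the boss. The rim is still at 88 mm, the other objects stand where they were, and the gripper is clear.

```bash
python3 -c "
from bench import order
print(order.hand_in())"
```

```text
the job is handed in; nothing more can be done
None
```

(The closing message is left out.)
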